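# Raise the sash of the sample hood to its working mark

### The arm

A 6-joint arm with a two-finger parallel gripper is mounted at the origin on a cart in front of the work surface, level with it; the furniture and walls round the work are solid. World frame = base frame: x ahead of the robot, y to its left, z up, the work surface at z = 0. Lengths are in m, angles in rad, forces in N, time in s.
With the tool pointing down it reaches from about 0.275 to 0.875 m from the base axis. Payload 12.5 kg.
Tool frame: the origin (TCP) lies midway between the tips of the shut fingers; the grasp point (between the pads) lies robot.grip_depth behind it (robot.grip_depth is the distance from the TCP to the grasp point, in m); x points along the fingers, z is the direction in which the jaws open and shut, and the axes are right-handed (so a half turn about x gives the same grasp; the last joint's range is limited). The gripper opens to 85 mm and grips with 20 to 120 N. Pads are 22 mm wide; open, the fingers measure 114 mm over their backs; the gripper's body (76 mm by 85 mm) begins 54 mm behind the grasp point. The pads swing forward as they close: fully open they stand 13 mm farther back than shut.
Start: joints at [-1.326, 0.351, 1.652, -0, 1.139, -0.085], TCP at [0.178, -0.52, 0.201] pointing down, gripper open.
Joint ranges: [-2.75, 2.75], [-0.79, 2.1], [0.01, 2.65], [-1.57, 4.71], [0.07, 3.14], [-2.87, 2.87]. Speed limits (rad/s): [2.22, 2.22, 2.79, 3.14, 3.14, 3.14].

### API

Orientations are given as a rotation vector (axis times angle).
In Python, from workcell import robot, hand, optics, workorder, spotter gives the robot as it stands. Calls block until the motion is done:
- robot.movep(position, orientation): joint-space move of the TCP to a pose.
- robot.move_linear(position, orientation=None, feed=0.15): straight line of the TCP; orientation=None keeps the orientation; feed is the mean speed in m/s.
- robot.movej(angles): joint-space move.
- hand.command_gripper(opening): opening from 0.0 (shut) to 1.0 (fully open); the grip force is fixed at half the most; returns when the fingers have stopped.
- robot.pause(seconds).
- robot.ik(position, orientation): joint angles nearest the present ones, or None.
- robot.state(): the state.
- optics.read_camera(name): name is "scene" or "top" or "wrist"; returns a dict with "frame" (400x640x3 uint8, blue, green, red), "fx", "fy", "cx", "cy" (pixels), "dist" ([k1, k2, p1, p2, k3] as OpenCV has them; the pictures are not rectified), "eye" and "attitude" of the camera in the world. Camera axes: x right, y down, z forward; pixel columns grow to the right and rows downward; lengths in m; the calibration is good to about 2 mm. A picture is of the moment at which its call begins. There is no depth.
A pose or a line that the arm cannot do raises robot.IKError and nothing moves.
- workorder.finish_job(): hands the job in, once; it reports no verdict.
Trained networks look in a picture, given as the dict that the camera call returned (one of the last four; its "shot" number tells which), for a name from the list of things; names that differ only in an ending like _2 or _b are one class to them, and where a whole thing is asked for, a point or a joint stands for the part that bears it (a point fixed in the world has none). Each returns a list of dicts, best first, with "confidence" (0 to 1); they miss things now and then, are a little off and sometimes report something else, mostly with a low value. They report only what shows in the picture. A call takes as long as a camera call. They do not tell look-alikes from the thing itself.
- spotter.find_in(target, picture): "uv" ([column, row] in pixels, amid what is visible of it).
- spotter.pinpoint(target, picture): "uv" ([column, row] in pixels: a listed point, or the origin of a listed thing).
The state is a dict: "t": time; "joint_pos": joint angles; "qd": joint speeds; "tau": joint torques, N m; "ee_pos": TCP position; "orientation": TCP orientation; "ft_force": force on the tool from outside, world axes, zero at the start; "torque": the same for the moment, N m; "opening": opening from 0.0 (shut) to 1.0 (fully open).
Only numpy, scipy, OpenCV 4.12 (cv2) and the standard library are available. Lean on these libraries where they do the work, as an engineer would, in place of code of your own. Each camera call takes 0.05 s, during which the arm holds its last target. There are 200 camera calls.

### The job

Push the glass sash of the small sample hood up with the fingertips from beneath its blue lip, gently and without pinching the lip, until the black line across the sash's bottom rail is level with the green clip on the post, never going above the red clip. Leave it standing there and take the hand away; leave the jar, the spools and the weight where they stand.

Things in the scene. Friction and masses are not known exactly. Their poses are not given: they have to be found in the camera images.
- hood: grey and aluminium sample hood, fixed to the worktop: 100 mm deep (its x), 200 mm wide (its y), 438 mm tall without the round stub on its roof. Origin: centre of its underside. Its front looks along its own -x, toward the robot, and lies at x = -50 mm; the 130 mm high plinth below the sash is flush with it. A 22 mm wide post stands at each end of the front.
- sash (a joint): height of the glass sash above its shut position, in m, 0 (shut) to 0.16; it slides straight up. The sash (154 mm wide, 130 mm tall) is balanced by counterweights: about 2 to 4 N pushes it up, and it stays wherever it is left. Shut, its lower edge is 135 mm above the worktop. The start height is 5 to 35 mm.
- lip_edge (a point): middle of the front edge of the sash's blue lip, at its underside. The lip is a level shelf on the sash's lower edge, 130 mm wide, 12 mm thick, standing out 30 mm from the hood's front, its front edge rounded (5 mm), only the worktop below it. Pressing its top and underside at once is pinching. Axes as the hood's: x into the hood, z up. Moves with the sash.
- line (a point): middle of the black line, 3 mm high, that runs across the sash's aluminium bottom rail just above the lip, 18 mm above the lip's underside; axes as the hood's
- mark_green: green clip, 26 mm wide and 16 mm tall with a white centre line, fixed on the front of the left or the right post: the working height. Origin: its middle, on the post's front face; z up. The line starts at least 45 mm below it.
- mark_red: red clip of the same shape, fixed on the other post, at least 30 mm higher than the green one: the upper limit. Origin: its middle.
- jar_c (a point): white screw-lid jar with a blue lid, 51 mm across and 66 mm tall, standing loose on the worktop in front of the hood near one end of the lip. This point is its centre, half-way up.
- spool_c (a point): spool of red thread with white flanges, 46 mm across and 42 mm tall, standing loose on the worktop in front of the hood near the other end of the lip. This point is its centre, half-way up.
- weight_c (a point): pale brass knob weight, 24 mm across and 30 mm tall, standing loose on the floor of the hood behind the glass. This point is its centre, half-way up.
- thread_c (a point): spool of white thread with orange flanges, 40 mm across and 50 mm tall, standing loose on the floor of the hood behind the glass. This point is its centre, half-way up.
Not all that is in view belongs to the job. There is more than one size of the part that bears spool_c; the job needs the larger.

How it is judged:
By the outcome, as a careful person would: the job done as asked, in the order asked, and still so for the second after the job is handed in, with the robot touching nothing.
It also fails if it takes over 38 s, if anything falls off the work surface, if the arm or the gripper's body presses on something with over 40 N, if the wrist force passes 120 N, or if a joint passes its speed limit or range.

## Working session

There is one attempt and no reset: what is moved stays moved. The work goes in short steps, each a Python script; the robot and the scene stay as the last script left them, time stands still between calls to the robot, and variables do not carry over. Pictures are saved under pics/ and viewed, about 8 in all and at most 12, crops included, and the job is handed in when it is done.

```bash
mkdir -p pics; ls; cat > h.py <<'E'
import numpy as np, cv2
from scipy.spatial.transform import Rotation as R
from workcell import robot, hand, optics, workorder, spotter
def rot(a):
    a=np.array(a,float)
    if a.shape==(3,3): return a
    if a.size==4: print("quat",a); return R.from_quat(a).as_matrix()
    return R.from_rotvec(a).as_matrix()
def ray(p,uv):
    K=np.array([[p["fx"],0,p["cx"]],[0,p["fy"],p["cy"]],[0,0,1]])
    x=cv2.undistortPoints(np.array([[uv]],float),K,np.array(p["dist"],float))[0,0]
    d=rot(p["attitude"])@np.array([x[0],x[1],1]); return np.array(p["eye"],float),d/np.linalg.norm(d)
def tri(rs):
    A=np.zeros((3,3));b=np.zeros(3)
    for e,d in rs:
        P=np.eye(3)-np.outer(d,d);A+=P;b+=P@e
    x=np.linalg.solve(A,b); return x,[float(np.linalg.norm((np.eye(3)-np.outer(d,d))@(x-e))) for e,d in rs]
def proj(p,X):
    K=np.array([[p["fx"],0,p["cx"]],[0,p["fy"],p["cy"]],[0,0,1]])
    Rm=rot(p["attitude"]).T
    return cv2.projectPoints(np.array(X,float).reshape(-1,1,3),cv2.Rodrigues(Rm)[0],-Rm@np.array(p["eye"],float),K,np.array(p["dist"],float))[0][:,0]
E
python3 - <<'E'
from h import *
P={}
for c in("scene","top"):
    p=P[c]=optics.read_camera(c); cv2.imwrite(f"pics/{c}0.png",p["frame"]); print(c,p["eye"],np.shape(p["attitude"]),p["fx"])
    print(rot(p["attitude"])[:,2])
for n in("hood","lip_edge","line","mark_green","mark_red","jar_c","spool_c","weight_c","thread_c"):
    rs=[]
    for c in P:
        r=spotter.pinpoint(n,P[c]); print(n,c,[(np.round(k["uv"]).tolist(),round(k["confidence"],2)) for k in r[:3]])
        if r: rs.append(ray(P[c],r[0]["uv"]))
    if len(rs)==2: x,e=tri(rs);print("   ",x.round(4),np.round(e,4))
print(robot.state(), robot.grip_depth)
E
```

```text
pics
scene [-0.02512195  0.52245596  0.71349666] (3,) 368.7270810229959
[ 0.67230854 -0.43976429 -0.59549021]
top [0.06463861 0.3155479  0.86874931] (3,) 470.0477257313299
[ 0.57508443 -0.21466777 -0.78942742]
hood scene [([309.0, 244.0], 0.92)]
hood top [([304.0, 238.0], 0.82), ([267.0, 276.0], 0.25)]
    [ 0.6516  0.1142 -0.0436] [0.0072 0.0072]
lip_edge scene [([330.0, 213.0], 0.74)]
lip_edge top [([314.0, 226.0], 0.92)]
    [0.5309 0.1322 0.1644] [0.0001 0.0001]
line scene [([322.0, 202.0], 0.63)]
line top [([310.0, 210.0], 0.92)]
    [0.5621 0.1308 0.1763] [0.0027 0.0027]
mark_green scene [([354.0, 163.0], 0.43)]
mark_green top [([361.0, 167.0], 0.52)]
    [0.5723 0.0281 0.2452] [0.0001 0.0001]
mark_red scene [([285.0, 172.0], 0.52), ([321.0, 202.0], 0.49)]
mark_red top [([360.0, 266.0], 0.69), ([258.0, 174.0], 0.59)]
    [0.2984 0.2645 0.4693] [0.0839 0.0839]
jar_c scene [([302.0, 267.0], 0.63), ([332.0, 215.0], 0.33)]
jar_c top [([272.0, 275.0], 0.94)]
    [0.5323 0.219  0.0322] [0.0005 0.0005]
spool_c scene [([366.0, 245.0], 0.9), ([354.0, 272.0], 0.56)]
spool_c top [([360.0, 264.0], 0.81), ([333.0, 299.0], 0.7)]
    [0.4925 0.0442 0.0395] [0.001 0.001]
weight_c scene []
weight_c top []
thread_c scene []
thread_c top []
{'t': 1.0, 'joint_pos': array([-1.32562198e+00,  3.50708280e-01,  1.65184133e+00, -3.47112463e-06,
        1.13909387e+00, -8.46123280e-02]), 'qd': array([ 0.00101447,  0.00023514,  0.00055298,  0.00057072, -0.00098915,
       -0.00118095]), 'tau': array([ 2.81620078e-04, -5.06043935e+01, -2.91649461e+01, -2.40415415e-05,
        5.74991136e-04,  4.97728578e-06]), 'ee_pos': array([ 0.1781212 , -0.52032207,  0.20086929]), 'orientation': array([ 0.96294838,  1.34740063, -0.96289781]), 'ft_force': array([ 0.48561791, -0.07659196,  0.49548035]), 'torque': array([ 0.04975656, -0.02314796, -0.01359802]), 'opening': 0.9981059753261409} 0.0187
```

```bash
python3 - <<'E'
import cv2,numpy as np
a=cv2.imread("pics/scene0.png")[60:320,180:460];b=cv2.imread("pics/top0.png")[60:340,180:460]
a=cv2.resize(a,(400,371),interpolation=2);b=cv2.resize(b,(400,400),interpolation=2)
a=cv2.copyMakeBorder(a,0,29,0,0,0);cv2.imwrite("pics/both.png",np.hstack([a,b]))
E
```

```text
(no output)
```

View pics/both.png

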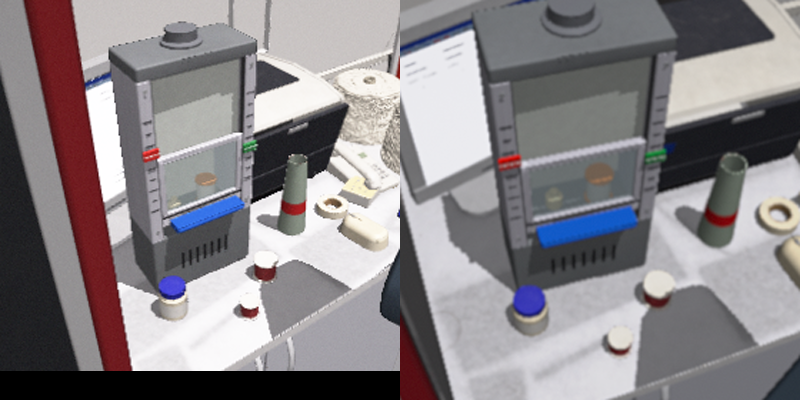

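View pics/top0.png

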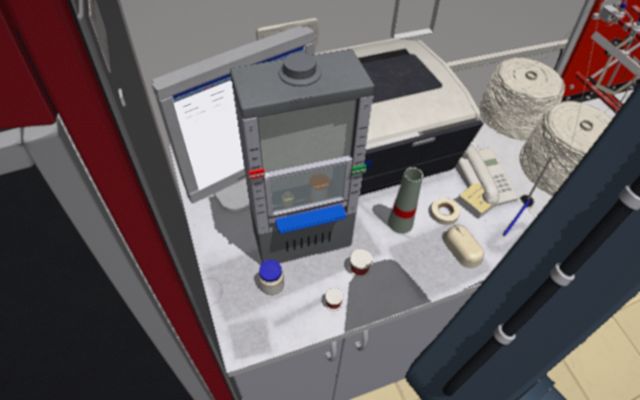

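The red clip is on the left post, at about (258,174) in the top image and (285,172) in the scene image. The green clip is on the right post at (361,167) in the top image. There are two red spools: the large one at (360,264) and a smaller decoy at (333,299). The jar is at (271,277). The blue lip is at (314,222), and the grey vase at (405,205) has to be avoided.

```bash
cat >> h.py <<'E'
def ori(yaw,pitch=0,flip=1):
    "tool x forward along hood x, pitched up; tool z (jaws) horizontal"
    x=np.array([np.cos(yaw)*np.cos(pitch),np.sin(yaw)*np.cos(pitch),np.sin(pitch)])
    z=flip*np.array([-np.sin(yaw),np.cos(yaw),0]); 
    return R.from_matrix(np.c_[x,np.cross(z,x),z]).as_rotvec()
E
python3 - <<'E'
from h import *
P={c:optics.read_camera(c) for c in("scene","top")}
red=tri([ray(P["scene"],[285,172]),ray(P["top"],[258,174])]);print("red",red)
g=np.array([.5723,.0281,.2452]); d=red[0]-g
yaw=np.arctan2(-d[0],d[1]); print("yaw",yaw,np.hypot(*d[:2]))
fx=np.array([np.cos(yaw),np.sin(yaw),0])
lip=np.array([.5309,.1322,.1644])
for flip in(1,-1):
  for pitch in(0,.15,-.15):
    for back,z in((.17,.2),(.10,.145),(-.022,.145),(-.022,.23)):
        q=lip-fx*back; q[2]=z
        s=robot.ik(q,ori(yaw,pitch,flip)); print(flip,pitch,back,z,q.round(3),None if s is None else np.round(s,2))
E
```

```text
red (array([0.5822392 , 0.2139902 , 0.28405612]), [0.00042234160495894927, 0.0004223416049588758])
yaw -0.053417272239289396 0.18615572072825637
1 0 0.17 0.2 [0.361 0.141 0.2  ] None
1 0 0.1 0.145 [0.431 0.138 0.145] [0.62 0.97 2.56 3.85 1.87 1.82]
1 0 -0.022 0.145 [0.553 0.131 0.145] [0.36 0.86 2.36 3.56 1.64 1.6 ]
1 0 -0.022 0.23 [0.553 0.131 0.23 ] [0.36 0.57 2.41 3.56 1.42 1.51]
1 0.15 0.17 0.2 [0.361 0.141 0.2  ] [0.88 1.   2.64 4.2  2.   2.01]
1 0.15 0.1 0.145 [0.431 0.138 0.145] [0.61 1.12 2.5  3.91 2.08 1.9 ]
1 0.15 -0.022 0.145 [0.553 0.131 0.145] [0.36 0.99 2.32 3.57 1.87 1.64]
1 0.15 -0.022 0.23 [0.553 0.131 0.23 ] [0.36 0.72 2.39 3.55 1.69 1.56]
1 -0.15 0.17 0.2 [0.361 0.141 0.2  ] None
1 -0.15 0.1 0.145 [0.431 0.138 0.145] [0.61 0.78 2.6  3.79 1.6  1.71]
1 -0.15 -0.022 0.145 [0.553 0.131 0.145] [0.36 0.71 2.39 3.55 1.38 1.55]
1 -0.15 -0.022 0.23 [0.553 0.131 0.23 ] [0.36 0.42 2.41 3.59 1.14 1.44]
-1 0 0.17 0.2 [0.361 0.141 0.2  ] None
-1 0 0.1 0.145 [0.431 0.138 0.145] [ 0.62  0.97  2.56  3.85  1.87 -1.33]
-1 0 -0.022 0.145 [0.553 0.131 0.145] [ 0.36  0.86  2.36  3.56  1.64 -1.54]
-1 0 -0.022 0.23 [0.553 0.131 0.23 ] [ 0.36  0.57  2.41  3.56  1.42 -1.64]
-1 0.15 0.17 0.2 [0.361 0.141 0.2  ] [ 0.88  1.    2.64  4.2   2.   -1.13]
-1 0.15 0.1 0.145 [0.431 0.138 0.145] [ 0.61  1.12  2.5   3.91  2.08 -1.24]
-1 0.15 -0.022 0.145 [0.553 0.131 0.145] [ 0.36  0.99  2.32  3.57  1.87 -1.5 ]
-1 0.15 -0.022 0.23 [0.553 0.131 0.23 ] [ 0.36  0.72  2.39  3.55  1.69 -1.58]
-1 -0.15 0.17 0.2 [0.361 0.141 0.2  ] None
-1 -0.15 0.1 0.145 [0.431 0.138 0.145] [ 0.61  0.78  2.6   3.79  1.6  -1.43]
-1 -0.15 -0.022 0.145 [0.553 0.131 0.145] [ 0.36  0.71  2.39  3.55  1.38 -1.59]
-1 -0.15 -0.022 0.23 [0.553 0.131 0.23 ] [ 0.36  0.42  2.41  3.59  1.14 -1.71]
```

```bash
python3 - <<'E'
from h import *
hand.command_gripper(0.0)
yaw=-.05
q=robot.ik([.435,.135,.2],ori(yaw,.12,1)); q2=robot.ik([.435,.135,.2],ori(yaw,.12,-1)); print(q,q2)
q=np.array(q); q2=np.array(q2)
if abs(q2[5])<abs(q[5]): q=q2
a=q.copy(); a[0]=-1.1
robot.movej(a); robot.movej(q)
s=robot.state(); print(s["t"],s["ee_pos"],s["ft_force"],s["opening"])
p=optics.read_camera("wrist"); cv2.imwrite("pics/w1.png",p["frame"]); print(p["eye"],rot(p["attitude"]))
for n in("lip_edge","line","mark_green","mark_red"):
    print(n,[(np.round(k["uv"],1).tolist(),round(k["confidence"],2)) for k in spotter.pinpoint(n,p)[:3]])
E
```

```text
[0.58375739 0.88387798 2.57599009 3.82473461 1.94340598 1.77109492] [ 0.58375739  0.88387798  2.57599009  3.82473461  1.94340598 -1.37049774]
7.25 [0.43517764 0.13444437 0.19998154] [ 0.48124153 -0.16568996  0.22484275] 0.004670519126339791
[0.25522635 0.14308188 0.25108058] [[-5.11570891e-02 -1.70504681e-01  9.84028001e-01]
 [-9.98690585e-01  8.47844261e-03 -5.04502809e-02]
 [ 2.58984142e-04 -9.85320389e-01 -1.70715152e-01]]
lip_edge [([313.3, 255.5], 0.74)]
line [([317.1, 228.2], 0.92), ([220.0, 93.3], 0.59)]
mark_green [([412.4, 143.4], 0.85)]
mark_red [([215.0, 93.1], 0.68)]
```

View pics/w1.png

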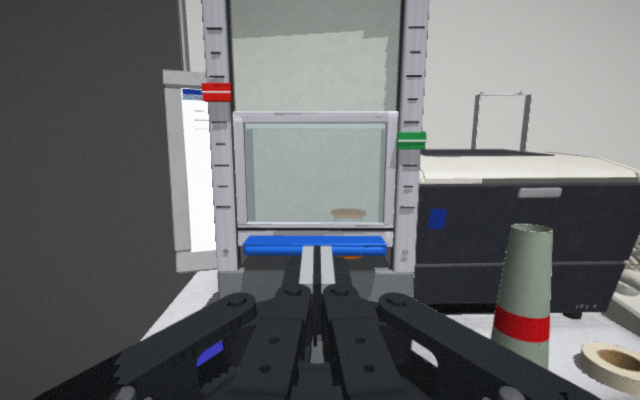

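The wrist view shows the shut fingertips in front of the middle of the lip (row about 245). The green clip is at (412,141), the red clip at (216,92), and the black line is at about row 228. The hood looks square to the tool. Next I'll fit the hood geometry across all three cameras.

```bash
cat > fit.py <<'E'
from h import *
from scipy.optimize import least_squares
def fit(cams=("scene","top","wrist"),show=True):
    P={c:optics.read_camera(c) for c in cams}; obs=[]
    near={}
    for c in cams:
        for n in("lip_edge","line","mark_green","mark_red"):
            for k in spotter.pinpoint(n,P[c])[:3]: obs.append((c,n,k["uv"],k["confidence"]))
    def model(v):
        x,y,yaw,zg,zr,h,xl=v; M=R.from_euler("z",yaw).as_matrix(); o=np.array([x,y,0])
        L=dict(lip_edge=[-.08,0,.135+h],mark_green=[-.05,-.089,zg],mark_red=[-.05,.089,zr],line=[xl,0,.153+h])
        return {k:o+M@np.array(w) for k,w in L.items()}
    def res(v):
        m=model(v); r=[]
        for c,n,uv,w in obs:
            d=(proj(P[c],m[n])[0]-uv)*(w if c!="wrist" else 2*w); r+=list(d)
        return r+[(v[6]+.045)/.002]
    s=least_squares(res,[.625,.125,-.05,.245,.285,.028,-.05],loss="soft_l1",f_scale=1.5)
    m=model(s.x)
    if show:
        print("x y yaw zg zr h xl",s.x.round(4)); print({k:w.round(4) for k,w in m.items()})
        for c,n,uv,w in obs: print(c,n,np.round(uv,1),round(w,2),"res",(proj(P[c],m[n])[0]-uv).round(1))
    return s.x,m,P
if __name__=="__main__":
    v,m,P=fit()
    f=P["wrist"]["frame"]; 
    for u in (270,300,340,365): print(u,f[215:256,u].sum(1).tolist())
    print("clipG",f[128:156,412].tolist()); print("clipR",f[80:106,215].tolist())
E
python3 fit.py
```

```text
x y yaw zg zr h xl [ 0.6074  0.1264 -0.0211  0.2572  0.297   0.0187 -0.0453]
{'lip_edge': array([0.5274, 0.128 , 0.1537]), 'mark_green': array([0.5555, 0.0384, 0.2572]), 'mark_red': array([0.5593, 0.2164, 0.297 ]), 'line': array([0.5622, 0.1273, 0.1717])}
wrist lip_edge [313.2 254.9] 0.58 res [5.1 4.4]
wrist lip_edge [320.  355.8] 0.53 res [ -1.7 -96.5]
wrist line [317.6 229.5] 0.91 res [-0.5 -0. ]
wrist mark_green [413.7 140.1] 0.91 res [0.1 0. ]
wrist mark_red [216.5  94. ] 0.71 res [ 0.2 -0. ]
270 [490, 487, 490, 487, 491, 483, 516, 621, 617, 506, 518, 483, 343, 136, 127, 317, 481, 500, 497, 498, 446, 353, 338, 335, 326, 335, 331, 345, 310, 274, 293, 330, 384, 374, 352, 328, 285, 238, 219, 194, 161]
300 [486, 483, 484, 491, 494, 479, 519, 625, 632, 532, 516, 503, 410, 162, 107, 256, 376, 397, 392, 397, 398, 344, 328, 338, 331, 346, 334, 330, 342, 324, 293, 341, 385, 371, 358, 327, 294, 236, 215, 207, 181]
340 [406, 404, 430, 456, 463, 460, 504, 565, 568, 531, 512, 500, 420, 208, 102, 204, 327, 384, 393, 435, 454, 363, 335, 327, 346, 339, 334, 348, 375, 388, 305, 336, 396, 405, 362
[... 409 characters left out ...]
1, 132, 49], [115, 153, 103], [169, 185, 164], [150, 162, 148], [74, 113, 61], [51, 101, 27], [49, 99, 25], [59, 113, 32], [61, 123, 38], [63, 124, 38], [59, 113, 44], [105, 116, 96], [137, 133, 131], [138, 131, 132], [140, 133, 132], [141, 133, 135], [141, 134, 135], [140, 133, 134]]
clipR [[133, 127, 129], [127, 120, 125], [106, 106, 150], [48, 49, 192], [22, 29, 157], [14, 22, 147], [15, 18, 150], [22, 29, 179], [20, 23, 185], [23, 30, 186], [73, 74, 188], [177, 178, 199], [138, 140, 197], [66, 71, 185], [25, 36, 183], [26, 29, 182], [26, 31, 184], [18, 27, 181], [21, 23, 179], [25, 30, 181], [25, 28, 154], [54, 54, 115], [115, 110, 120], [132, 126, 128], [133, 127, 127], [132, 125, 127]]
```

```bash
python3 - <<'E'
from h import *
from scipy.optimize import least_squares
P={c:optics.read_camera(c) for c in("scene","top","wrist")}
cv2.imwrite("pics/scene2.png",P["scene"]["frame"])
obs=[("scene","lip_edge",[330,213],.7),("top","lip_edge",[314,226],.9),("scene","line",[322,202],.6),("top","line",[310,210],.9),
("scene","g",[354,163],.5),("top","g",[361,167],.6),("scene","r",[285,172],.5),("top","r",[258,174],.6),
("wrist","line",[317,228.8],2),("wrist","g",[412.2,140.4],2),("wrist","r",[216,91.4],2),("wrist","lip_edge",[316,254],1)]
def model(v):
    x,y,yaw,zg,zr,h,xl=v; M=R.from_euler("z",yaw).as_matrix(); o=np.array([x,y,0])
    L=dict(lip_edge=[-.08,0,.135+h],g=[-.05,-.089,zg],r=[-.05,.089,zr],line=[xl,0,.153+h])
    return {k:o+M@np.array(w) for k,w in L.items()}
def res(v):
    m=model(v); r=[]
    for c,n,uv,w in obs: r+=list((proj(P[c],m[n])[0]-uv)*w)
    return r+[(v[6]+.046)/.004]
s=least_squares(res,[.625,.125,-.05,.245,.285,.028,-.05],loss="soft_l1",f_scale=1.5);m=model(s.x)
print("fx",P["wrist"]["fx"],"x y yaw zg zr h xl",s.x.round(4)); print({k:w.round(4) for k,w in m.items()})
for c,n,uv,w in obs: print(c,n,uv,"res",(proj(P[c],m[n])[0]-uv).round(1))
E
```

```text
fx 324.3417735677947 x y yaw zg zr h xl [ 0.6119  0.1266 -0.0371  0.2571  0.3001  0.0203 -0.0507]
{'lip_edge': array([0.5319, 0.1296, 0.1553]), 'g': array([0.5586, 0.0395, 0.2571]), 'r': array([0.5652, 0.2174, 0.3001]), 'line': array([0.5612, 0.1285, 0.1733])}
scene lip_edge [330, 213] res [0.4 2.2]
top lip_edge [314, 226] res [0.9 2.2]
scene line [322, 202] res [1.7 1.1]
top line [310, 210] res [0.2 0.3]
scene g [354, 163] res [ 0.3 -0.7]
top g [361, 167] res [-2.4  2.2]
scene r [285, 172] res [ 1.8 -2.5]
top r [258, 174] res [0.3 1.5]
wrist line [317, 228.8] res [-0.8 -0.7]
wrist g [412.2, 140.4] res [-0.4 -0.1]
wrist r [216, 91.4] res [ 1.4 -0. ]
wrist lip_edge [316, 254] res [0.6 1.8]
```

```bash
python3 - <<'E'
from h import *
o=ori(-.037,.12,-1); fx=np.array([np.cos(-.037),np.sin(-.037),0]); lip=np.array([.5319,.1296,0])
a=lip-.08*fx; a[2]=.131; b=lip+.018*fx; b[2]=.131
def S(t): 
    s=robot.state(); print(t,round(s["t"],2),s["ee_pos"].round(4),s["ft_force"].round(2)); return s
robot.movep(a,o); S("low")
robot.move_linear(b-.02*fx,o,feed=.1); S("near"); robot.move_linear(b,o,feed=.04); s=S("under")
f0=s["ft_force"]
p=optics.read_camera("wrist"); cv2.imwrite("pics/w2.png",p["frame"])
z=.131
while z<.150:
    z+=.002; robot.move_linear([b[0],b[1],z],o,feed=.03); s=robot.state()
    if (s["ft_force"]-f0)[2]<-1.2: break
S("contact")
E
```

```text
low 8.82 [0.4516 0.1321 0.1307] [ 0.11 -0.48  0.43]
near 9.75 [0.5294 0.1298 0.1311] [0.16 0.97 0.37]
under 10.4 [0.5498 0.1288 0.131 ] [ 0.11 -0.36 -1.06]
contact 12.95 [0.5499 0.1289 0.1511] [-0.43 -0.11  0.18]
```

```bash
python3 - <<'E'
from h import *
p=optics.read_camera("wrist"); cv2.imwrite("pics/w3.png",np.hstack([cv2.imread("pics/w2.png")[130:330,200:440],p["frame"][130:330,200:440]]))
print([robot.state()["ft_force"].round(1).tolist() for _ in range(2)])
E
```

```text
[[-0.6, 0.3, 0.2], [-0.6, 0.3, 0.2]]
```

View pics/w3.png

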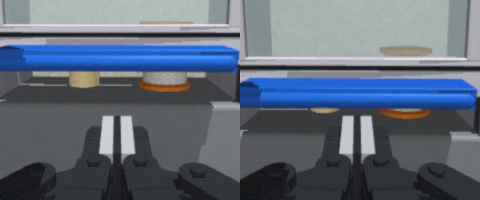

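The left half was taken under the lip; the right half is 20 mm higher. The lip's lower edge (crop row 108) is still just above the fingertips (row 116), so there is no contact yet. I'll keep creeping up.

```bash
python3 - <<'E'
from h import *
o=ori(-.037,.12,-1); b=np.array([.5499,.1289])
z=.151;hist=[]
while z<.166:
    z+=.003; robot.move_linear([*b,z],o,feed=.03); s=robot.state(); hist.append((round(s["ee_pos"][2],4),s["ft_force"].round(1).tolist()))
    if s["ft_force"][2]<-1.6: break
print(*hist,sep="\n"); print(s["t"])
p=optics.read_camera("wrist"); f=p["frame"]; cv2.imwrite("pics/w4.png",f)
for n in("lip_edge","line","mark_green","mark_red"):
    print(n,[(np.round(k["uv"],1).tolist(),round(k["confidence"],2)) for k in spotter.pinpoint(n,p)[:3]])
print("eye",p["eye"],rot(p["attitude"])[:,2])
E
```

```text
(np.float64(0.1542), [-0.2, -0.8, 0.5])
(np.float64(0.1572), [0.5, -0.7, 0.4])
(np.float64(0.1602), [-1.7, -0.8, -0.2])
(np.float64(0.1632), [-0.0, -0.3, -0.4])
(np.float64(0.1662), [0.2, -0.3, -0.4])
14.25
lip_edge []
line [([314.9, 223.8], 0.62)]
mark_green [([473.7, 74.8], 0.57)]
mark_red []
eye [0.36982958 0.13495279 0.21725184] [ 0.98469101 -0.03634793 -0.17047712]
```

View pics/w4.png

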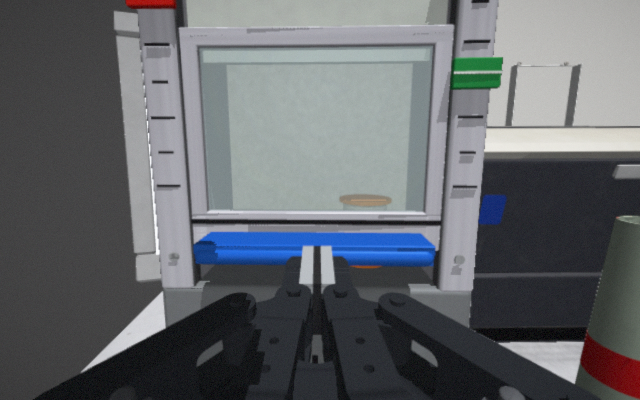

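The fingertips (317,245) now show in front of the lip face (rows 233–265), there is no force, and the line hasn't moved. So the tips are probably short of the lip. I'll check from the outside cameras.

```bash
python3 - <<'E'
from h import *
s=robot.state(); X=s["ee_pos"]; print(s["t"],X)
ims=[]
for c in("scene","top"):
    p=optics.read_camera(c); uv=proj(p,X)[0]; print(c,uv)
    u,v=uv.astype(int); f=p["frame"].copy(); f=f[max(v-70,0):v+70,max(u-95,0):u+95]
    ims.append(cv2.resize(f,(400,300),interpolation=2)); print(max(v-70,0),max(u-95,0))
w=optics.read_camera("wrist"); print("wrist",proj(w,X),proj(w,X-[.03,0,0]),w["dist"],w["cx"],w["cy"])
cv2.imwrite("pics/out1.png",np.hstack(ims))
E
```

```text
14.5 [0.54989528 0.12890265 0.16592832]
scene [326.2677028  207.89374662]
137 231
top [311.99017609 217.35778611]
147 216
wrist [[315.58060281 237.27225717]] [[317.67203665 254.32074002]] [0.02099004 0.         0.         0.         0.        ] 316.6351073469441 203.15557015057993
```

View pics/out1.png

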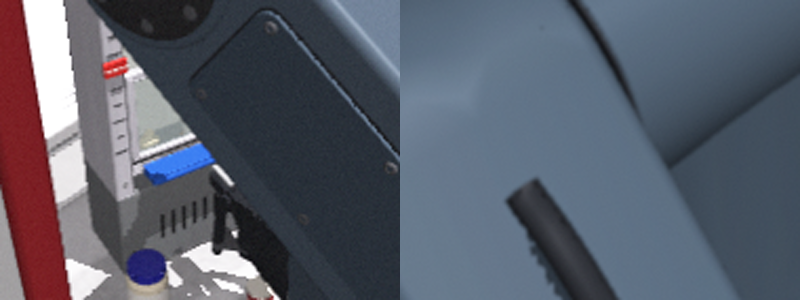

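```bash
python3 - <<'E'
from h import *
s=robot.state(); X=s["ee_pos"]; w=optics.read_camera("wrist"); p=optics.read_camera("scene")
x,e=tri([ray(w,[317,245]),ray(p,[333,219])]); print("tip",x,e,"TCP",X)
cv2.imwrite("pics/z.png",np.hstack([cv2.resize(p["frame"][190:250,300:350],None,fx=8,fy=8,interpolation=1)[:480],cv2.resize(w["frame"][200:320,260:360],None,fx=4,fy=4,interpolation=1)]))
print(rot(s["orientation"])[:,0], R.from_rotvec(ori(-.037,.12,-1)).as_matrix()[:,0])
l,_=tri([ray(w,[317,262])]*1+[ray(p,[330,215])]); print(l)
E
```

```text
tip [0.50938399 0.13436038 0.16896909] [0.006683282297155869, 0.006683282297155831] TCP [0.54989263 0.12890483 0.16595397]
[ 0.99213468 -0.03670495  0.11967256] [ 0.99212914 -0.03672554  0.11971221]
[0.53320093 0.12939242 0.15637758]
```

View pics/z.png

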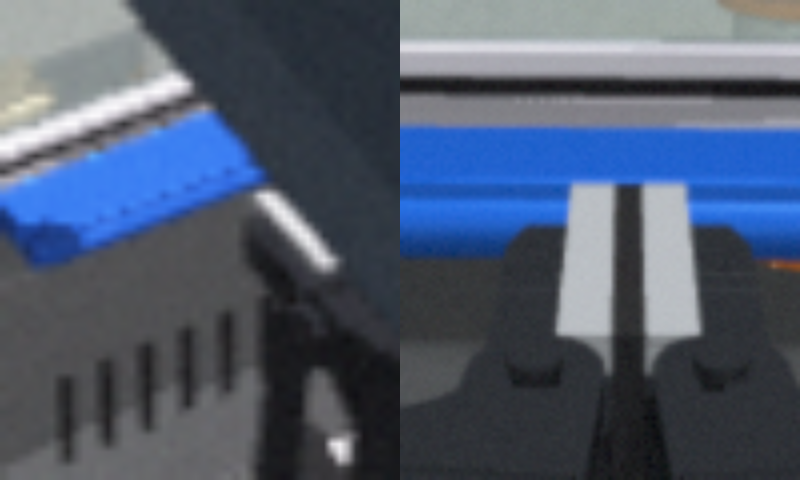

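Close up, the pad ends stop just in front of the lip's front edge (scene pixel 332,214; wrist pixel 317,246), and the sash hasn't been touched. I'll re-triangulate the tip offset, then go lower and further in.

```bash
python3 - <<'E'
from h import *
s=robot.state(); X=s["ee_pos"]; w=optics.read_camera("wrist"); p=optics.read_camera("scene")
for a,b in(([302,246],[332.5,213.7]),([317,246],[332.5,213.7])):
    x,e=tri([ray(w,a),ray(p,b)]); print("tip",x,e)
# lip front-left end corner in both: wrist(195,258) scene crop (30,225)/8
x,e=tri([ray(w,[196,256]),ray(p,[300+35/8,190+240/8])]); print("lip left end",x,e)
print(proj(p,[X,X-[.03,0,0],X-[.03,0,-.011]]), proj(w,[X-[.03,0,-.011]]))
print(s["t"])
E
```

```text
tip [0.51567798 0.13565471 0.17237827] [0.0010974984027891045, 0.001097498402789031]
tip [0.52166196 0.1300724  0.16858576] [0.00131651315338768, 0.0013165131533877628]
lip left end [0.54648294 0.19422006 0.15917009] [0.002606440247489158, 0.0026064402474892745]
[[326.26657993 207.88688199]
 [333.60229982 214.27131025]
 [333.59037781 210.6081676 ]] [[317.6851817  232.21452502]]
14.75
```

```bash
python3 - <<'E'
from h import *
o=ori(-.037,.12,-1); fx=np.array([np.cos(-.037),np.sin(-.037),0]); b=np.array([.5499,.1289,.136])
robot.move_linear(b,o,feed=.08); hist=[]
for d in(.016,.024,.030,.036):
    robot.move_linear(b+d*fx,o,feed=.04); s=robot.state(); hist.append((d,s["ft_force"].round(1).tolist()))
    if abs(s["ft_force"][0])>3.5: break
print(*hist,sep="\n"); print(s["t"],s["ee_pos"])
p=optics.read_camera("scene");w=optics.read_camera("wrist")
cv2.imwrite("pics/z2.png",np.hstack([cv2.resize(p["frame"][190:250,300:350],None,fx=8,fy=8,interpolation=1),cv2.resize(w["frame"][150:310,220:420],None,fx=2,fy=3,interpolation=1)]))
E
```

```text
(0.016, [-0.9, -0.0, -0.0])
(0.024, [-0.1, -0.3, -0.1])
(0.03, [0.3, -0.2, -0.6])
(0.036, [-0.7, 0.4, -0.2])
16.875 [0.58605286 0.12751919 0.13610376]
```

View pics/z2.png

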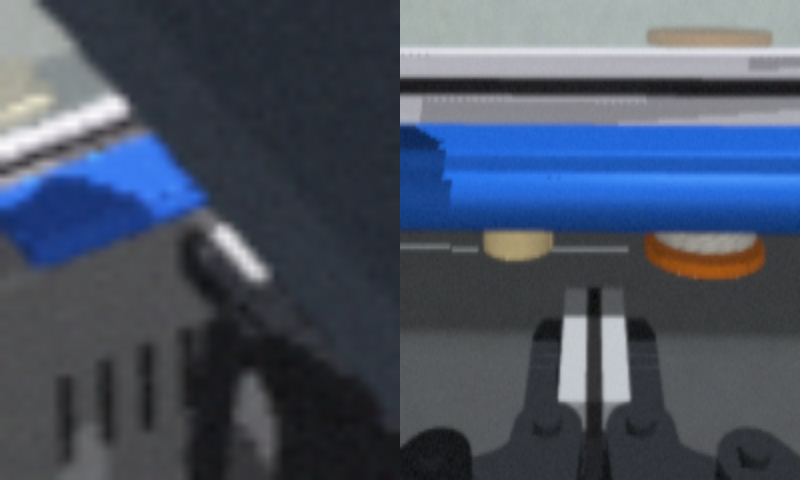

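Part of the pad tips is now in the lip's shadow, about 10 mm under it. The tip is at wrist row 246 and the lip's lower edge at row 227. I'll go 6 mm deeper, then lift to contact.

```bash
python3 - <<'E'
from h import *
o=ori(-.037,.12,-1); fx=np.array([np.cos(-.037),np.sin(-.037),0]); b=np.array([.5499,.1289,.136])+.042*fx
robot.move_linear(b,o,feed=.04); s=robot.state(); print(s["ft_force"].round(1)); hist=[]
z=.136
while z<.166:
    z+=.003; robot.move_linear([b[0],b[1],z],o,feed=.04); s=robot.state(); hist.append((round(z,3),s["ft_force"].round(1).tolist()))
    if s["ft_force"][2]<-1.8 or abs(s["ft_force"][0])>5: break
print(*hist,sep="\n"); print(s["t"],s["ee_pos"])
w=optics.read_camera("wrist"); cv2.imwrite("pics/w5.png",w["frame"])
f=w["frame"].astype(int).sum(2)
for u in(290,340): print(u,[(r,int(f[r,u])) for r in range(190,262)if f[r,u]<230][:12])
E
```

```text
[ 0.4 -0.  -0.7]
(0.139, [-0.1, 0.7, -0.2])
(0.142, [0.2, 0.4, -0.2])
(0.145, [-0.6, 0.3, 0.3])
(0.148, [0.0, 0.2, -0.4])
(0.151, [-1.0, -0.3, -2.7])
18.525 [0.59184429 0.12731797 0.15105408]
290 [(202, 141), (203, 78), (204, 65), (205, 80), (206, 107), (207, 202), (235, 229), (253, 218), (254, 204), (255, 211), (256, 185), (257, 174)]
340 [(202, 163), (203, 79), (204, 90), (205, 83), (206, 85), (207, 211), (253, 229), (254, 215), (255, 193), (256, 198), (257, 188), (258, 171)]
```

Contact came at z = 0.151 with 2.7 N down on the tool, so the lip's underside is at about 0.157. I'll lift 50 mm and measure.

```bash
cat > lift.py <<'E'
from h import *
import sys
def meas(w):
    f=w["frame"].astype(int); g=f.sum(2)
    hsv=cv2.cvtColor(w["frame"],cv2.COLOR_BGR2HSV)
    m=cv2.inRange(hsv,(45,110,50),(80,255,255)); n,l,st,c=cv2.connectedComponentsWithStats(cv2.morphologyEx(m,cv2.MORPH_CLOSE,np.ones((7,3))))
    i=1+np.argmax(st[1:,4]); x,y,ww,hh,a=st[i]
    uc,vc=int(x+ww/2),y+(hh-1)/2
    col=f[y+3:y+hh-3,x+4:x+ww-4,2].mean(1); k=col-np.median(col); k[k<25]=0; vw=y+3+(k*np.arange(len(k))).sum()/max(k.sum(),1e-9)
    print("green box",x,y,ww,hh,"mid",vc,"white",round(vw,2))
    return uc,vw
def line(w,us,lo,hi):
    g=w["frame"].astype(float).sum(2); r=[]
    for u in us:
        c=330-g[lo:hi,u-2:u+3].mean(1); c[c<0]=0; r.append(lo+(c*np.arange(hi-lo)).sum()/c.sum())
    return np.round(r,2)
def zat(w,uv,xp):  # height where ray meets plane hood-front x offset
    e,d=ray(w,uv); n=np.array([np.cos(-.037),np.sin(-.037),0]); t=(xp-n@e)/(n@d); return e+t*d
E
python3 - <<'E'
from lift import *
o=ori(-.037,.12,-1); s=robot.state(); X=s["ee_pos"].copy(); X[2]=.151+.050
robot.move_linear(X,o,feed=.05); s=robot.state(); print(s["t"],s["ee_pos"],s["ft_force"].round(1))
w=optics.read_camera("wrist"); cv2.imwrite("pics/w6.png",w["frame"])
u,v=meas(w); L=line(w,(260,290,340,370,400),195,212); print(u,v,L)
n=np.array([np.cos(-.037),np.sin(-.037),0])
for xp in(.555,.562,.570):
    print(xp,zat(w,[u,v],xp),zat(w,[340,L[2]],xp)[2],zat(w,[400,L[4]],xp)[2])
E
```

```text
19.725 [0.59194966 0.12737001 0.20119995] [-0.8 -0.   0.1]
green box 482 117 67 37 mid 135.0 white 134.87
515 134.87390574195163 [202.85 202.86 203.33 203.6  203.75]
0.555 [0.55685694 0.03989597 0.25733445] 0.2264580322870809 0.22626570232598125
0.562 [0.5636984  0.03548367 0.25758088] 0.2252478041275917 0.2250464006203708
0.57 [0.57151722 0.03044104 0.25786251] 0.22386468623103267 0.223652912956816
```

View pics/w6.png

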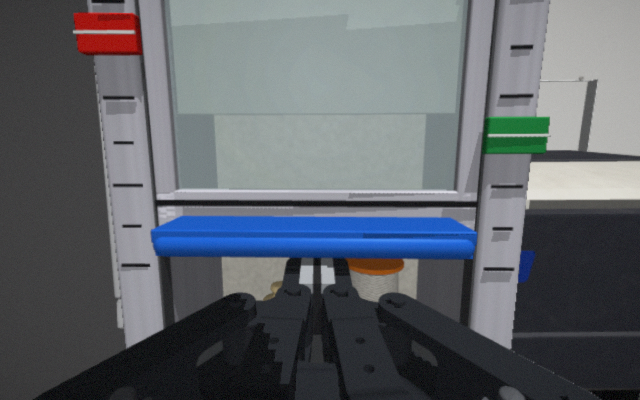

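The sash is moving with the fingers. The line is at row 203, the green clip's white line at row 135, about 32 mm still to go, and the red clip is well above. I'll lift 28 mm and then trim.

```bash
python3 - <<'E'
from lift import *
o=ori(-.037,.12,-1); X=robot.state()["ee_pos"].copy(); X[2]=.201+.028
robot.move_linear(X,o,feed=.04); s=robot.state(); print(s["t"],s["ee_pos"],s["ft_force"].round(1))
w=optics.read_camera("wrist"); cv2.imwrite("pics/w7.png",w["frame"])
u,v=meas(w); L=line(w,(260,290,340,370,400,440),194,212); print(u,v,L)
for xp in(.555,.562,.570):
    print(xp,zat(w,[u,v],xp)[2],[zat(w,[a,b],xp)[2].round(4) for a,b in((290,L[1]),(340,L[2]),(400,L[4]),(440,L[5]))])
E
```

```text
20.625 [0.59201072 0.12735611 0.22943847] [0.8 0.2 0.7]
green box 477 181 65 35 mid 198.0 white 199.1
509 199.10294838574129 [202.74 202.87 203.24 203.57 203.59 203.82]
0.555 0.25669377325394566 [np.float64(0.2549), np.float64(0.2548), np.float64(0.2546), np.float64(0.2545)]
0.562 0.25557947421971305 [np.float64(0.2537), np.float64(0.2536), np.float64(0.2534), np.float64(0.2533)]
0.57 0.2543059896091615 [np.float64(0.2524), np.float64(0.2522), np.float64(0.252), np.float64(0.2519)]
```

```bash
python3 - <<'E'
from lift import *
o=ori(-.037,.12,-1); X=robot.state()["ee_pos"].copy(); X[2]=.2294+.0033
robot.move_linear(X,o,feed=.02); s=robot.state(); print(s["t"],s["ee_pos"],s["ft_force"].round(1))
w=optics.read_camera("wrist"); cv2.imwrite("pics/w8.png",w["frame"])
u,v=meas(w); L=line(w,(260,290,340,370,400,440),194,212); print(u,v,L)
for xp in(.555,.562):
    print(xp,zat(w,[u,v],xp)[2],[zat(w,[a,b],xp)[2].round(4) for a,b in((290,L[1]),(340,L[2]),(400,L[4]),(440,L[5]))])
# retreat: straight down off the lip, then back
X=s["ee_pos"].copy(); X[2]-=.014; robot.move_linear(X,o,feed=.06)
X=X-np.array([.10,-.0037,0]); robot.move_linear(X,o,feed=.12)
s=robot.state(); print(s["t"],s["ee_pos"],s["ft_force"].round(1))
w=optics.read_camera("wrist"); cv2.imwrite("pics/w9.png",w["frame"]); print(meas(w))
cv2.imwrite("pics/w9c.png",cv2.resize(w["frame"][60:260,180:440],None,fx=3,fy=3,interpolation=1))
E
```

```text
21.0083 [0.59199382 0.12736433 0.23263428] [ 0.6  0.  -1.3]
green box 476 188 65 35 mid 205.0 white 206.22
508 206.22402722711485 [204.25 204.2  204.41 204.61 204.71 205.03]
0.555 0.25662468921266984 [np.float64(0.2575), np.float64(0.2574), np.float64(0.2573), np.float64(0.2572)]
0.562 0.25534304124369195 [np.float64(0.2563), np.float64(0.2562), np.float64(0.2561), np.float64(0.2559)]
22.425 [0.49247549 0.13117143 0.21883084] [-0.2 -0.7 -0.2]
green box 415 154 37 21 mid 164.0 white 164.2
(433, np.float64(164.20064034151548))
```

View pics/w9c.png

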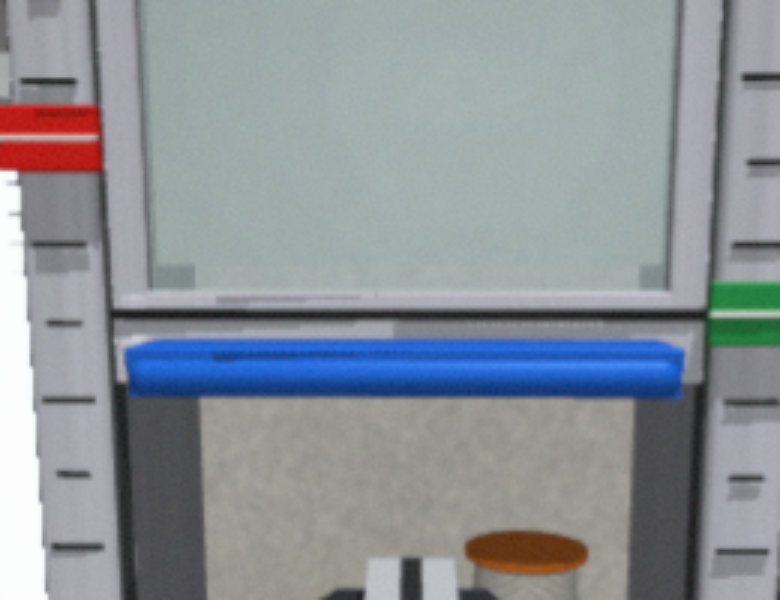

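The line (crop row 314) runs straight into the green clip's white centre line (row 314), with the red clip well above. Now I'll take the arm clear and check.

```bash
python3 - <<'E'
from lift import *
q=np.array([0.58375739,0.88387798,2.57599009,3.82473461,1.94340598,-1.37049774])
robot.movej(q); q[0]=-1.1; robot.movej(q); print(robot.state()["t"])
P={c:optics.read_camera(c) for c in("scene","top")}
for n in("jar_c","spool_c","weight_c","thread_c","mark_green","line"):
    for c in P: print(n,c,[(np.round(k["uv"]).tolist(),round(k["confidence"],2)) for k in spotter.pinpoint(n,P[c])[:2]])
a=[cv2.resize(P[c]["frame"][60:340,180:460],(400,400),interpolation=2) for c in P]
cv2.imwrite("pics/end.png",np.hstack(a)); workorder
E
```

```text
25.0167
jar_c scene [([298.0, 267.0], 0.73)]
jar_c top [([362.0, 168.0], 0.62)]
spool_c scene [([354.0, 274.0], 0.79), ([366.0, 244.0], 0.58)]
spool_c top [([358.0, 264.0], 0.66), ([332.0, 300.0], 0.54)]
weight_c scene [([301.0, 203.0], 0.62), ([312.0, 241.0], 0.58)]
weight_c top [([289.0, 197.0], 0.44)]
thread_c scene [([324.0, 192.0], 0.64)]
thread_c top [([320.0, 189.0], 0.72)]
mark_green scene [([356.0, 161.0], 0.62)]
mark_green top [([359.0, 168.0], 0.58), ([322.0, 190.0], 0.35)]
line scene [([318.0, 173.0], 0.64), ([311.0, 242.0], 0.63)]
line top [([308.0, 179.0], 0.9)]
```

View pics/end.png

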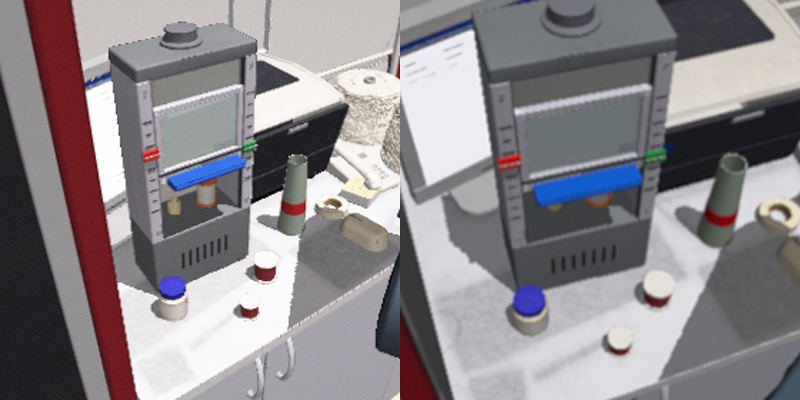

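The sash stands with its line running to the green clip. The jar (scene 301,267), both spools, the weight and the thread are where they were, and the arm is clear.

```bash
python3 -c "
from h import *
workorder.finish_job(); print(robot.state()['t'])"
```

```text
the job is handed in; nothing more can be done
the job is handed in; nothing more can be done
```

The sash is up with its black line level with the green clip. I pushed it with the shut fingertips from beneath the blue lip, without pinching, lowered the fingers off it and took the arm away. I handed the job in at about 25 s of the 38 s allowed.

- **Height:** in the wrist picture after the hand was withdrawn, the line and the clip's white centre line fell on the same row. The two computed heights, 0.256 m and 0.255–0.256 m, agree to about 1 mm. The red clip is roughly 40 mm higher and was never neared.
- **Force:** the highest I read was about 2.7 N, at first contact with the lip. I only sampled force between moves, so brief peaks are not covered.
- **Loose things:** the jar, the spools, the weight and the thread spool look undisturbed in the last scene and top pictures. The weight and thread were not located before the lift, so for them this rests on the pictures alone.

**Disagreements in the checks:**
- **Fingertip position:** the fingertips appeared about 34 mm short of the reported TCP. My first reach passed in front of the lip without touching it, so I went in again, deeper.
- **Spotter errors:** in the last check the spotter placed the jar on the green clip in the top view. It also ranked the small spool above the large one in the scene view. I went by the pictures.

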